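# Shock-check a vibration logger on the spring-hammer tester

### The job

Shock-check the bare-aluminium vibration logger with the green cap: set it in the nest of the hammer tester and slide it fully home against the anvil. Then draw the hammer back by its red post until the sear catches and holds it by itself, feeling for the catch and never ramming the rubber overtravel stop, and take your hand off. Finally trip the yellow trigger paddle, without forcing it, so that the hammer flies and strikes the logger; leave the other things on the bench where they are.

Things in the scene. Friction and masses are not known exactly. Their poses are not given: they have to be found in the camera images.
- logger: Vibration logger to be tested: a box 44 x 64 x 45 mm (its x, y, z; long side along y) of bare aluminium with a green cap plate, 0.19 to 0.31 kg, loose on the table beside the tester. Origin at the centre of its underside. Either end may face the hammer.
- spare: Another logger of the same size, black with an orange cap plate: a bystander. Origin at the centre of its underside.
- nest (a point): Where the centre of the logger's underside lies when home, on the top of the tester's 10 mm base plate. Axes are the tester's: the logger's long side lies along y, between two brass rails 8 mm high and 49 mm apart (2.5 mm to spare each side) that run along y. The logger goes in from above, then slides towards -y. The pivot is 125 mm away towards +x and 72 mm towards +y.
- anvil (a point): Middle of the anvil's face, 20 mm above the nest's floor. The anvil is a steel block 70 mm wide, 40 mm high at the -y end of the nest; the logger is home when its end touches it. Axes as the nest's. From a logger that is home, the resting hammer's white tip is 18 mm away towards +y, so set the logger down 3 to 10 mm short of home and slide it.
- pivot (a point): Axis of the hammer's hub, at the base plate's top, 10 mm above the table; its axes are the tester's x, y, z (z up). The hub is 42 mm across, its top 94 mm above the table. At rest the hammer arm points along -x; cocking turns it clockwise seen from above, towards +y.
- hammer (a joint): Hammer arm angle, rad: 0 at rest (along the tester's -x), growing as it is cocked towards +y. A spring of 0.9 N m/rad pulls it to 0 (6 to 12 N at the post when cocked). Let go uncaught, it flies back. Tripped, it swings past 0, hits the logger near -0.14 and settles near 0. The arm's bar is 30 to 44 mm above the table.
- sear (a point): Nose of the sear on the blue carriage, 160 mm from the pivot: lies where a catch pin in the middle of the arm's end would be held. The pin's shoe is clamped off the middle by an unknown amount, up to 0.13 rad either way, so the catch comes up to 0.13 rad before or after the arm points at this point, at 0.74 to 1.39 rad in all: find it by feel.
- post (a point): On the axis of the red cocking post that stands up from the arm, 105 mm from the pivot: round, 14 mm across, 44 to 98 mm above the table. The point is 85 mm above the table and moves with the arm. Push or pull it along its circle about the pivot.
- head: Steel hammer head with a white tip, on the arm 125 mm from the pivot, 24 mm thick, 24 to 48 mm above the table. Origin at table height under its middle; its tip points along its -y, ending 22 mm from the origin.
- stop: Black rubber overtravel stop, 18 mm round, on the carriage. Nearing the catch, the pin lifts the sear (up to 4 N more at the post), the sear drops in behind it, and 0.022 rad later the pin meets this stop, which gives 1 mm per 6 N. Eased off, a caught arm falls back less than 0.05 rad and stays. Origin on the pivot axis; it stands 160 mm along its own +y.
- paddle: Yellow upright trigger paddle at the outer end of the sear lever: a plate 6 x 26 x 52 mm (its x, y, z), origin at the middle of its lower edge, 30 mm above the table. Pushing its +x face towards its -x by 5 to 10 mm (3 to 6 N) trips the sear; end stop at 16 mm; it springs back. Its lever turns on a pin 49 mm away along its -y. The space on its +x side is free.
- driver: Bystander: screwdriver with a blue handle, 190 mm long, lying on the table.
- clamp: Bystander: black table clamp with a steel screw, 30 x 76 x 20 mm.
- holder: Bystander: black post holder with a steel post, 25 mm across, 80 mm tall.
- solvent: Bystander: white bottle with a blue cap, 62 mm across, 150 mm tall.
- wafer_box: Bystander: flat round amber wafer box, 114 mm across, 22 mm high.

How it is judged:
On the way, in this order (a step that is already met when the one before it is completed fails the run):
1. the logger is fully home in the nest against the anvil, and let go (y of logger in the frame of nest between -0.003 and 0.003 m and x of logger in the frame of nest between -0.004 and 0.004 m and z of logger in the frame of nest below 0.003 m and angle between the y axis of logger and the y axis of nest, either way round below 0.12 rad and angle between logger's own z axis and vertical below 0.06 rad and contact force between the fingers and logger below 0.2 N), for 0.2 s.
2. the hammer is cocked and held by the sear alone, the robot touching nothing (value of joint hammer above 0.65 rad and velocity of joint hammer between -0.1 and 0.1 rad/s and contact force between each of the fingers, the arm and anything else below 0.2 N), for 0.3 s.
3. the sear is tripped and the hammer flies (faster than 3 rad/s) (velocity of joint hammer below -3 rad/s).
4. the hammer swings through its rest position onto the logger's end (past -0.10 rad) (value of joint hammer below -0.1 rad).
At the end, for the whole second after the job is handed in: The hammer has come to rest uncocked (within 0.12 rad of its rest angle, or leaning on the logger), and the logger stands in the nest between the rails, within 6 mm of the anvil, upright and still (value of joint hammer between -0.17 and 0.12 rad and velocity of joint hammer between -0.3 and 0.3 rad/s and y of logger in the frame of nest between -0.004 and 0.006 m and x of logger in the frame of nest between -0.004 and 0.004 m and z of logger in the frame of nest below 0.003 m and angle between logger's own z axis and vertical below 0.06 rad and linear speed of logger below 0.02 m/s); the robot touches nothing.
It fails at once if the arm is rammed against the rubber overtravel stop (more than 20 N on it) (contact force between stop and anything else above 20 N).
It fails at once if the trigger paddle is forced (more than 20 N) (contact force between any of the fingers, the arm and paddle above 20 N).
It fails at once if the other logger or another loose thing on the bench is moved by more than 30 mm (distance of any of spare, driver, clamp, holder, solvent, wafer_box from where it was at the start of the episode above 0.03 m).
It also fails if it takes over 72 s, if anything falls off the work surface, if the arm or the gripper's body presses on something with over 40 N, if the wrist force passes 120 N, or if a joint passes its speed limit or range.

### The arm

A 6-joint arm with a two-finger parallel gripper is mounted at the origin on the work surface. World frame = base frame: x ahead of the robot, y to its left, z up, the work surface at z = 0. Lengths are in m, angles in rad, forces in N, time in s.
With the tool pointing down it reaches from about 0.35 to 0.85 m from the base axis. Payload 8.1 kg.
Tool frame: the origin (TCP) lies midway between the tips of the shut fingers; the grasp point (between the pads) lies robot.tcp_to_grasp behind it (robot.tcp_to_grasp is the distance from the TCP to the grasp point, in m); z points along the fingers, y is the line along which they close (so a half turn about z gives the same grasp; the last joint's range is limited). The gripper opens to 85 mm and grips with 20 to 120 N. Pads are 22 mm wide; open, the fingers measure 114 mm over their backs; the gripper's body (76 mm by 85 mm) begins 54 mm behind the grasp point. The pads swing forward as they close: fully open they stand 13 mm farther back than shut.
Start: joints at [-1.417, 0.13, 1.488, -0, 1.523, -0.085], TCP at [0.142, -0.583, 0.231] pointing down, gripper open.
Joint ranges: [-2.96, 2.96], [-0.89, 2.26], [0.02, 2.5], [-1.34, 4.48], [0, 2.73], [-2.66, 2.66]. Speed limits (rad/s): [2.39, 2.39, 2.79, 3.14, 3.14, 3.14].

### API

Orientations are given as [roll, pitch, yaw] about the fixed x, y, z axes, in that order (R = Rz(yaw) Ry(pitch) Rx(roll)).
In Python, from plant import telemetry, eyes, robot gives the robot as it stands. The module is installed in compiled form; this text tells all that it offers.
- The arm moves only by the tool drive_tool, never from a script. Its argument "targets" is a list of rows, each a list of 2 entries, a list of its own where there are three numbers: the shift along the world's x, y, z in units of 30 mm (1.0 is 30 mm), then the turn, a rotation vector about the world's x, y, z in units of 8 degrees (1.0 is 8 degrees). In form: [[[tx, ty, tz], [ax, ay, az]], ...]. A call has 1 to 8 rows; each row is the pose to reach, as a shift and turn from the pose commanded when the call began; what a row does not reach only later rows make up. A row lasts 1/10 s, in which the tool goes at most 50 mm and 8.59 degrees, less where a joint would pass 70% of its speed; a pose out of reach is approached as far as the arm can. A call with a gripper value outside its range is refused whole. "hand" is the closure, from 0 (fully open) to 1 (shut), set as the call begins (left out, the last holds). The fingers move at their own pace and stop on an object; "newtons" is the grip in N (left out, the last holds). Time passes only in rows, so rows that repeat a pose let the fingers close. It gives the time, the measured TCP pose, the force, the opening and the grip force at its end, in the units of the state.
- telemetry.state(): the state, without advancing time (a new reading comes with each control period).
- eyes.snapshot(name): name is "scene" or "top" or "wrist"; returns a dict with "pixels" (480x640x3 uint8, red, green, blue), "K" (3x3 intrinsics, pixels), "R" (3x3) and "t" (3): a world point X has camera coordinates R X + t. Camera axes: x right, y down, z forward; pixel columns grow to the right and rows downward; lengths in m; the calibration is good to about 2 mm. A picture is of the moment at which its call begins. There is no depth.
- robot.close_job(): hands the job in; it is judged then, once.
The state is a dict: "t": time; "q": joint angles; "joint_vel": joint speeds; "tau": joint torques, N m; "eef_pos": TCP position; "ee_rot": TCP orientation; "ft_force": force on the tool from outside, world axes, zero at the start; "torque": the same for the moment, N m; "gripper_width": opening from 0.0 (shut) to 1.0 (fully open); "finger_force": force on a finger pad.
Only numpy, scipy, OpenCV 4.12 (cv2) and the standard library are available. Lean on these libraries where they do the work, as an engineer would, in place of code of your own. Each camera call takes 0.05 s, during which the arm holds its last target. There are 200 camera calls.

## Working session

There is one attempt and no reset: what is moved stays moved. The work goes in short steps, Python scripts to look and compute and a tool call to move; the robot and the scene stay as the last step left them, time stands still between calls to the robot, and variables do not carry over. Pictures are saved under pics/ and viewed, at most 10 in all, crops included, and the job is handed in when it is done.

Besides the shell and the picture viewer there is one more tool, called after "Call:" by a JSON object that holds its "op" and its "data". drive_tool: Moves the arm, as the interface text tells. Its arguments: {"type":"object","properties":{"targets":{"type":"array","items":{"type":"array"}},"hand":{"type":"number"},"newtons":{"type":"number"}},"required":["targets"]}

```bash
mkdir -p pics; cat > h.py <<'E'
import numpy as np, cv2
from plant import telemetry, eyes, robot
def snap(n,f):
    s=eyes.snapshot(n); cv2.imwrite('pics/'+f,cv2.cvtColor(s['pixels'],cv2.COLOR_RGB2BGR))
    np.savez('pics/'+f+'.npz',**{k:np.array(s[k]) for k in('K','R','t')},pixels=s['pixels']); return s
def back(f,px,z):
    s=np.load('pics/'+f+'.npz');px=np.atleast_2d(px).astype(float)
    d=(np.c_[px,np.ones(len(px))]@np.linalg.inv(s['K']).T)@s['R']; c=-s['R'].T@s['t']
    return c+d*((z-c[2])/d[:,2])[:,None]
def proj(f,X):
    s=np.load('pics/'+f+'.npz');p=np.atleast_2d(X)@s['R'].T+s['t'];p=p@s['K'].T;return p[:,:2]/p[:,2:]
E
python3 - <<'E'
from h import *
for n in('top','scene'):
    s=snap(n,n+'1.png');print(n,-s['R'].T@s['t'],s['K'][0,0])
print(telemetry.state(),robot.tcp_to_grasp)
E
```

```text
top [ 0.29260951 -0.03950219  1.43434652] 576.9847992372611
scene [ 1.12707751 -0.72932503  1.04803041] 541.1315585505685
{'t': 0.1, 'q': array([-1.41739720e+00,  1.31094479e-01,  1.48916667e+00, -2.17835690e-05,
        1.52300769e+00, -8.54115426e-02]), 'joint_vel': array([ 0.00236794, -0.00128191, -0.00395642,  0.00020941,  0.00090358,
        0.00106584]), 'tau': array([ 1.62668763e-03, -5.70949316e+01, -5.01943338e+01, -2.82167057e-04,
        8.16935470e-03, -1.13870325e-05]), 'eef_pos': array([ 0.1418595 , -0.58247828,  0.23034609]), 'ee_rot': array([-3.13992072e+00, -1.21314083e-04,  2.38811623e-01]), 'ft_force': array([-0.8032893 , -0.41741213,  0.7813443 ]), 'torque': array([-0.01089379,  0.00565877,  0.01350302]), 'finger_force': 0.0, 'gripper_width': 0.999530384491344} 0.0187
```

View pics/top1.png

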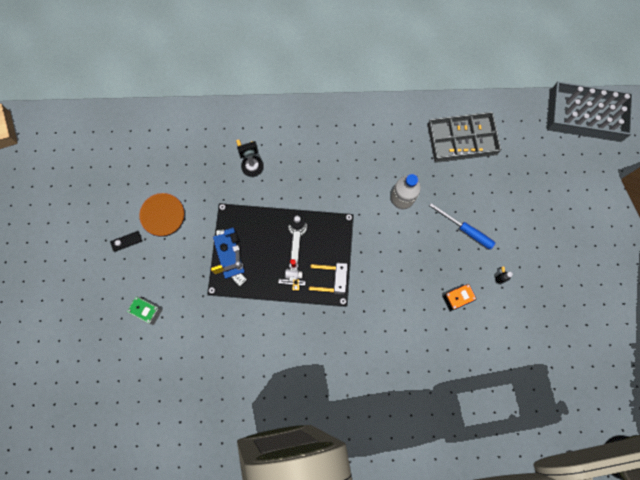

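View pics/scene1.png

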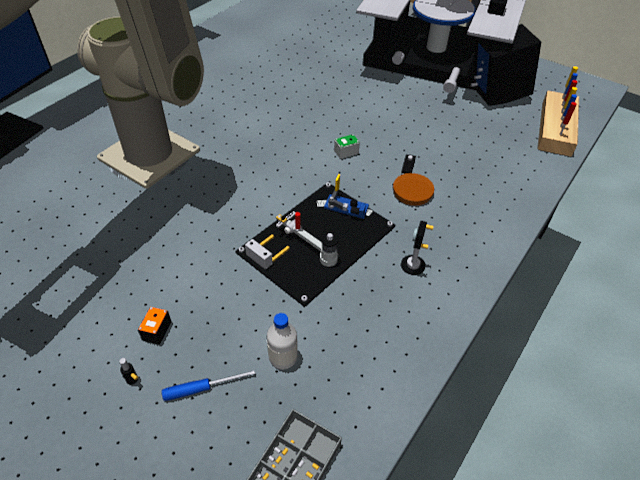

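Top view: the green-cap logger is at (145,310). The tester spans (210–355, 205–305), with its hub at (297,220), post at (293,264), anvil at (341,277) and yellow paddle near (220,269). Next I'll enlarge it.

```bash
python3 - <<'E'
from h import *
a=cv2.imread('pics/top1.png')[200:310,205:360];cv2.imwrite('pics/c1.png',cv2.resize(a,None,fx=5,fy=5,interpolation=cv2.INTER_CUBIC))
for f in('top1.png',):
    im=cv2.imread('pics/'+f);hsv=cv2.cvtColor(im,cv2.COLOR_BGR2HSV)
    for n,lo,hi,z in(('green',(45,120,60),(80,255,255),.045),('orange',(8,180,180),(18,255,255),.045),('red',(0,170,90),(4,255,255),.098),('yellow',(20,150,100),(32,255,255),.056)):
        m=cv2.inRange(hsv,lo,hi);k,l,st,c=cv2.connectedComponentsWithStats(m)
        for i in range(1,k):
            if st[i,4]>8:
                p=np.argwhere(l==i)[:,::-1].astype(np.float32);r=cv2.minAreaRect(p);b=back(f,cv2.boxPoints(r),z)
                print(n,c[i].round(1),st[i,4],back(f,c[i],z).round(4),'box',b[:,:2].round(3).tolist())
X=back('top1.png',[(222,207),(349,217),(343,301),(211,291)],.012);print(X.round(4))
print(back('top1.png',[(297,219)],.094))
E
```

```text
green [141.1 308.6] 284 [[0.465 0.363 0.045]] box [[0.461, 0.395], [0.495, 0.379], [0.468, 0.327], [0.434, 0.343]]
orange [459.8 296.5] 280 [[ 0.4721 -0.4061  0.045 ]] box [[0.481, -0.374], [0.503, -0.428], [0.465, -0.442], [0.443, -0.388]]
red [292.2 262. ] 24 [[ 0.558  -0.0039  0.098 ]] box [[0.563, 0.001], [0.563, -0.008], [0.551, -0.008], [0.551, 0.002]]
yellow [238.3 142.8] 13 [[0.8808 0.1287 0.056 ]] box [[0.887, 0.133], [0.889, 0.129], [0.875, 0.124], [0.873, 0.129]]
yellow [452.2 149.6] 9 [[ 0.8474 -0.4174  0.056 ]] box [[0.849, -0.412], [0.849, -0.422], [0.846, -0.422], [0.846, -0.412]]
yellow [216.7 268.7] 74 [[0.5551 0.1806 0.056 ]] box [[0.558, 0.197], [0.568, 0.172], [0.551, 0.166], [0.542, 0.19]]
yellow [322.8 266.9] 90 [[ 0.5522 -0.0765  0.056 ]] box [[0.551, -0.047], [0.56, -0.048], [0.554, -0.104], [0.545, -0.103]]
yellow [502.7 269.3] 11 [[ 0.5339 -0.5134  0.056 ]] box [[0.539, -0.51], [0.54, -0.515], [0.528, -0.516], [0.527, -0.512]]
yellow [295.8 284.9] 9 [[ 0.5101 -0.0101  0.056 ]] box [[0.508, -0.001], [0.512, -0.001], [0.512, -0.018], [0.507, -0.018]]
yellow [321.3 289. ] 92 [[ 0.4984 -0.0713  0.056 ]] box [[0.497, -0.041], [0.506, -0.042], [0.5, -0.1], [0.491, -0.099]]
[[ 0.7242  0.1757  0.012 ]
 [ 0.6883 -0.1492  0.012 ]
 [ 0.4735 -0.1249  0.012 ]
 [ 0.5078  0.2012  0.012 ]]
[[ 0.66405593 -0.0173895   0.094     ]]
```

View pics/c1.png

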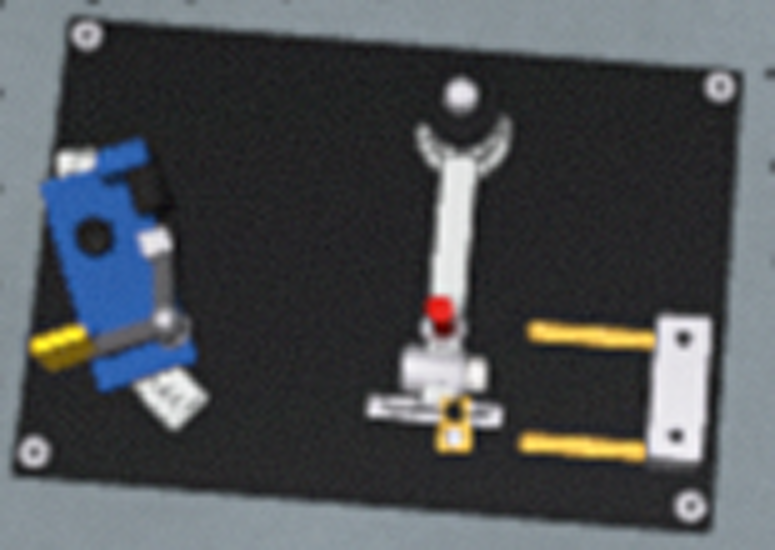

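Plate edges give a tester yaw of about -0.11. The pivot is near (0.664,-0.017), and pivot-to-post is about 107 mm against a nominal 105, so it fits. I'll pass over the tester for a close wrist view on the way to the logger.

Call:
{"op": "drive_tool", "data": {"targets": [[[1,1.2,0.5],[0,0,0.6]],[[2.1,2.5,0.9],[0,0,1.2]],[[3.1,3.8,1.3],[0,0,1.9]],[[4.1,5,1.7],[0,0,2.5]],[[5.1,6.2,2],[0,0,3.2]],[[6.1,7.4,2.3],[0,0,3.9]],[[7.1,8.6,2.6],[0,0,4.6]],[[8,9.8,3],[0,0,5.3]]], "hand": 0}}

```text
t: 0.9
eef_pos: [0.3826, -0.287, 0.321]
ee_rot: [-3.141, -0.0, 0.983]
ft_force: [0.7, -0.5, -0.7]
gripper_width: 0.997
finger_force: 0.0
```

Call:
{"op": "drive_tool", "data": {"targets": [[[1,1.2,0.2],[0,0,0.6]],[[2,2.4,0.4],[0,0,1.2]],[[3,3.6,0.6],[0,0,1.8]],[[4,4.8,0.8],[0,0,2.4]],[[5,6,1],[0,0,3]],[[5.7,7,1],[0,0,3.5]],[[5.7,7,1],[0,0,3.5]],[[5.7,7,1],[0,0,3.5]]]}}

```text
t: 1.7
eef_pos: [0.553, -0.0781, 0.3504]
ee_rot: [-3.14, 0.0, 1.469]
ft_force: [-0.3, -1.1, 0.7]
gripper_width: 1.002
finger_force: 0.0
```

```bash
python3 - <<'E'
from h import *
s=snap('wrist','w1.png');print(-s['R'].T@s['t'],s['R'].round(3).tolist(),s['K'][0,0]);st=telemetry.state();print(st['t'],st['eef_pos'],st['ee_rot'],st['ft_force'])
E
```

```text
[0.56243317 0.00511337 0.49317978] [[0.995, -0.101, -0.001], [-0.095, -0.941, 0.326], [-0.034, -0.324, -0.945]] 379.48090314585585
1.75 [ 0.55264993 -0.07904539  0.35069891] [-3.14035380e+00  2.68073598e-04  1.46742052e+00] [-0.24173969 -0.5470988   0.42396357]
```

View pics/w1.png

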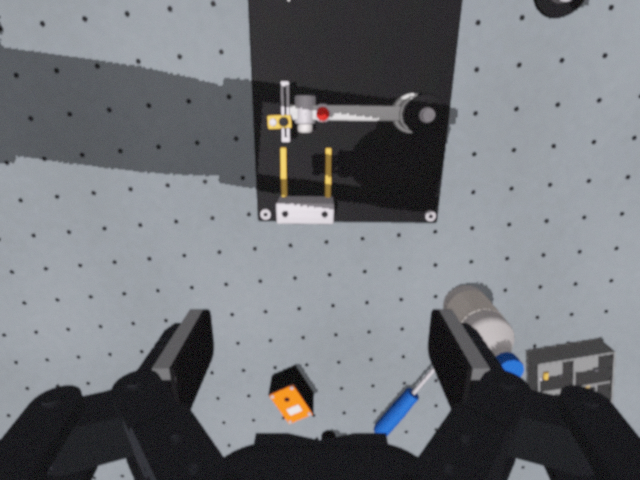

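Wrist view: rails at x≈283 and x≈328 (rows 148–196), anvil top edge at row ≈206, post at (322,114), hub at (426,115). Now I'll compute these points in both views.

```bash
python3 - <<'E'
from h import *
def ylw(f,box,z):
    im=cv2.imread('pics/'+f);hsv=cv2.cvtColor(im,cv2.COLOR_BGR2HSV);m=cv2.inRange(hsv,(18,100,60),(34,255,255))
    x0,y0,x1,y1=box;p=np.argwhere(m[y0:y1,x0:x1])[:,::-1]+[x0,y0]
    w=back(f,p,z)[:,:2];c=w.mean(0);e=np.linalg.eigh(np.cov((w-c).T));d=e[1][:,1];d*=np.sign(d[1])
    t=(w-c)@d;print(f,len(p),c.round(4),'yaw',np.arctan2(-d[0],d[1]).round(4),'len',np.ptp(t).round(4),'wid',np.ptp((w-c)@[d[1],-d[0]]).round(4));return c,d,t
for f,b in(('top1.png',((305,260,338,272),(305,283,338,295))),('w1.png',((276,145,292,197),(320,145,336,197)))):
    r=[ylw(f,x,.018) for x in b];c=(r[0][0]+r[1][0])/2;d=r[0][1]+r[1][1];d/=np.linalg.norm(d);print('mid',c,'sep',(r[0][0]-r[1][0])@[d[1],-d[0]])
print('top anvil face z50',back('top1.png',[(336,263.4),(335,291.6)],.05).round(4))
print('w anvil',back('w1.png',[(276,207),(334,206)],.05).round(4),back('w1.png',[(276,197.5),(334,197)],.01).round(4))
print('w screws',back('w1.png',[(265,214),(430,216)],.012).round(4),'hub',back('w1.png',[(426.5,115)],.094).round(4),'post top',back('w1.png',[(322.5,114)],.098))
im=cv2.imread('pics/w1.png');cv2.imwrite('pics/w1c.png',cv2.resize(im[70:230,240:470],None,fx=3.4,fy=3.4,interpolation=cv2.INTER_CUBIC))
E
```

```text
top1.png 123 [ 0.5599 -0.0767] yaw -0.1083 len 0.0631 wid 0.0121
top1.png 121 [ 0.5043 -0.0707] yaw -0.1196 len 0.0624 wid 0.0117
mid [ 0.53208458 -0.07371016] sep 0.05597255915005864
w1.png 403 [ 0.5072 -0.0696] yaw -0.111 len 0.0628 wid 0.0107
w1.png 376 [ 0.5627 -0.0765] yaw -0.1135 len 0.0616 wid 0.0108
mid [ 0.53495773 -0.07305322] sep -0.05592485892307604
top anvil face z50 [[ 0.5611 -0.1093  0.05  ]
 [ 0.4919 -0.1042  0.05  ]]
w anvil [[ 0.4966 -0.1072  0.05  ]
 [ 0.5663 -0.1129  0.05  ]] [[ 0.4924 -0.1046  0.01  ]
 [ 0.5677 -0.1115  0.01  ]]
w screws [[ 0.4752 -0.1248  0.012 ]
 [ 0.6914 -0.1493  0.012 ]] hub [[ 0.6666 -0.0167  0.094 ]] post top [[ 0.56287461 -0.00512488  0.098     ]]
```

View pics/w1c.png

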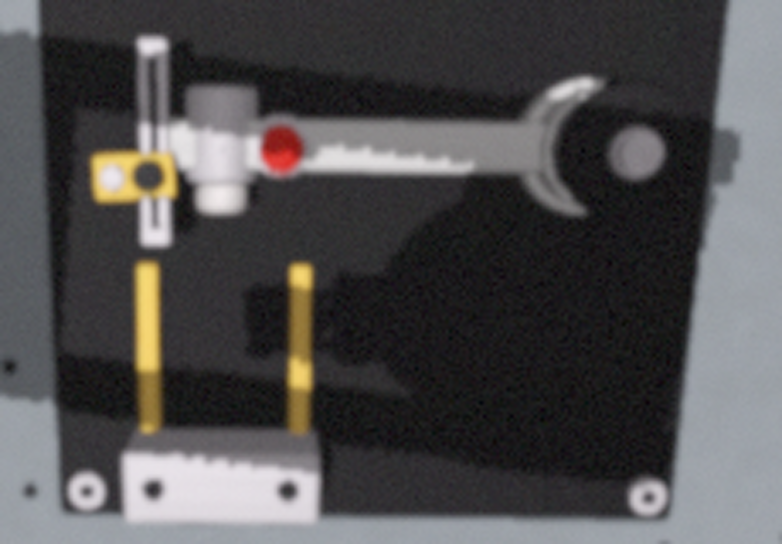

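Anvil face, rails and pivot put the nest at (0.533,-0.0755), yaw -0.112, and the two cameras disagree by about 3 mm in x. The catch shoe sits roughly 13 mm towards -y, so I expect a late catch, by about +0.08 rad. On to the logger.

Call:
{"op": "drive_tool", "data": {"targets": [[[-0.3,1.5,-0.1],[0,0,-0.3]],[[-0.6,3,-0.3],[0,0,-0.6]],[[-0.9,4.5,-0.5],[0,0,-0.9]],[[-1.2,6,-0.7],[0,0,-1.2]],[[-1.5,7.5,-0.9],[0,0,-1.5]],[[-1.8,9,-1.1],[0,0,-1.8]],[[-2.1,10.5,-1.3],[0,0,-2.1]],[[-2.4,12,-1.5],[0,0,-2.4]]]}}

```text
t: 2.55
eef_pos: [0.4806, 0.2812, 0.3062]
ee_rot: [3.141, -0.0, 1.128]
ft_force: [0.9, 0.3, 0.3]
gripper_width: 1.0
finger_force: 0.0
```

Call:
{"op": "drive_tool", "data": {"targets": [[[-0.3,1.4,-0.1],[0,0,-0.2]],[[-0.5,2.7,-0.2],[0,0,-0.3]],[[-0.5,2.7,-0.2],[0,0,-0.3]],[[-0.5,2.7,-0.2],[0,0,-0.3]],[[-0.5,2.7,-0.2],[0,0,-0.3]]]}}

```text
t: 3.05
eef_pos: [0.4666, 0.3605, 0.3004]
ee_rot: [3.141, 0.0, 1.089]
ft_force: [-0.3, 0.1, 0.0]
gripper_width: 1.0
finger_force: 0.0
```

```bash
cat >> h.py <<'E'
def cap(f,z=.045,lo=(45,100,40),hi=(85,255,255)):
    im=cv2.imread('pics/'+f);m=cv2.inRange(cv2.cvtColor(im,cv2.COLOR_BGR2HSV),lo,hi)
    cs=max(cv2.findContours(m,cv2.RETR_EXTERNAL,cv2.CHAIN_APPROX_NONE)[0],key=cv2.contourArea)[:,0]
    w=back(f,cs,z)[:,:2];r=cv2.minAreaRect((w*1e3).astype(np.float32));b=cv2.boxPoints(r)
    e=[b[1]-b[0],b[2]-b[1]];d=max(e,key=np.linalg.norm);d=d*np.sign(d[1])
    print(f,'cap centre mm',np.round(r[0],1),'size',np.round(r[1],1),'yaw',np.arctan2(-d[0],d[1]).round(4),'px',cs.mean(0).round(0))
E
python3 - <<'E'
from h import *
cap('top1.png')
s=snap('wrist','w2.png');st=telemetry.state();print(st['t'],st['eef_pos'],st['ee_rot'])
cap('w2.png')
E
```

```text
top1.png cap centre mm [463.7 361. ] size [59.2 38.6] yaw -0.4805 px [142. 309.]
3.1 [0.46669335 0.36040686 0.30059871] [ 3.14108273e+00 -2.61731456e-05  1.08830732e+00]
w2.png cap centre mm [466.1 360.8] size [58.5 38.1] yaw -0.4978 px [319. 186.]
```

View pics/w2.png

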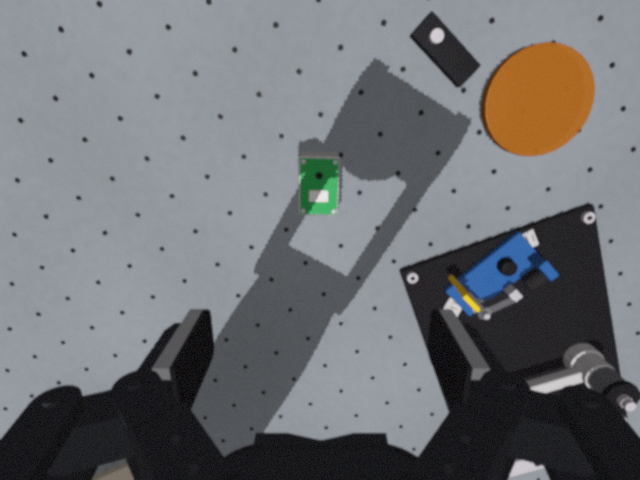

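The wrist view puts the logger cap at pixel (319,186), i.e. (0.466,0.361), and the top view gives (0.464,0.361). Descending to grasp at the mean.

Call:
{"op": "drive_tool", "data": {"targets": [[[-0.05,0,-1.6],[0,0,0]],[[-0.05,0,-3.2],[0,0,0]],[[-0.05,0,-4.8],[0,0,0]],[[-0.05,0,-6.4],[0,0,0]],[[-0.05,0,-7.6],[0,0,0]],[[-0.05,0,-8.6],[0,0,0]],[[-0.05,0,-9.3],[0,0,0]],[[-0.05,0,-9.67],[0,0,0]]], "hand": 0}}

```text
t: 3.9
eef_pos: [0.4639, 0.3598, 0.0081]
ee_rot: [-3.14, 0.003, 1.088]
ft_force: [-0.2, 0.2, -0.1]
gripper_width: 1.001
finger_force: 0.0
```

Call:
{"op": "drive_tool", "data": {"targets": [[[0,0,0],[0,0,0]],[[0,0,0],[0,0,0]],[[0,0,0],[0,0,0]],[[0,0,0],[0,0,0]],[[0,0,0],[0,0,0]],[[0,0,0],[0,0,0]],[[0,0,0],[0,0,0]],[[0,0,0],[0,0,0]]], "hand": 1, "newtons": 35}}

```text
t: 4.7
eef_pos: [0.466, 0.3628, 0.0124]
ee_rot: [3.14, -0.003, 1.091]
ft_force: [0.3, -1.5, 7.6]
gripper_width: 0.509
finger_force: 37.1
```

```bash
python3 - <<'E'
from h import *
s=snap('wrist','w3.png');st=telemetry.state();print(st)
cap('w3.png')
E
```

```text
{'t': 4.75, 'q': array([ 5.74977874e-01,  3.11481837e-01,  1.70102392e+00, -3.86925747e-04,
        1.12551578e+00,  1.05533534e+00]), 'joint_vel': array([ 4.98916515e-05,  3.08374456e-05, -1.79593724e-03,  5.47427003e-04,
       -8.18326877e-04, -3.65861298e-04]), 'tau': array([  0.92388595, -55.48267365, -40.35805106,   0.38076226,
        -0.2711805 ,  -0.05567269]), 'eef_pos': array([0.46599143, 0.36282738, 0.01238321]), 'ee_rot': array([ 3.13952799e+00, -2.93465346e-03,  1.09060792e+00]), 'ft_force': array([ 0.39590063, -1.90169174,  7.93199074]), 'torque': array([-2.32418452e-01,  1.26687107e-04, -2.98741587e-02]), 'finger_force': 37.07431375980377, 'gripper_width': 0.5100288887490269}
w3.png cap centre mm [465.9 360.8] size [61.3 39.8] yaw -0.4989 px [323. 360.]
```

Gripped at width 0.51 (≈43 mm), which suits a 44 mm logger. The grip shows the wrist camera reading about +0.9 mm across, so nest x≈0.5335. Lifting and carrying.

Call:
{"op": "drive_tool", "data": {"targets": [[[0,0,0.7],[0,0,0]],[[0,0,1.8],[0,0,0]],[[0,0,3.2],[0,0,0.3]],[[0,-0.8,4.6],[0,0,0.6]],[[0.2,-2,6],[0,0,0.9]],[[0.4,-3.3,6.5],[0,0,1.2]],[[0.6,-4.7,6.5],[0,0,1.5]],[[0.8,-6.1,6.5],[0,0,1.8]]]}}

```text
t: 5.55
eef_pos: [0.489, 0.1779, 0.2069]
ee_rot: [3.139, -0.001, 1.344]
ft_force: [-0.0, 0.0, -2.2]
gripper_width: 0.515
finger_force: 36.4
```

Call:
{"op": "drive_tool", "data": {"targets": [[[0.2,-1.4,0],[0,0,0.2]],[[0.4,-2.8,0],[0,0,0.4]],[[0.6,-4.2,0],[0,0,0.6]],[[0.9,-5.6,0],[0,0,0.8]],[[1.2,-7,0],[0,0,0.9]],[[1.4,-8,0],[0,0,0.9]],[[1.5,-8.3,0],[0,0,0.9]],[[1.5,-8.3,0],[0,0,0.9]]]}}

```text
t: 6.35
eef_pos: [0.5335, -0.071, 0.2052]
ee_rot: [-3.142, -0.0, 1.465]
ft_force: [-0.7, 0.5, -2.3]
gripper_width: 0.511
finger_force: 36.3
```

Call:
{"op": "drive_tool", "data": {"targets": [[[0,0,0],[0,0,0]],[[0,0,0],[0,0,0]]]}}

```text
t: 6.55
eef_pos: [0.5333, -0.0686, 0.2052]
ee_rot: [-3.141, -0.0, 1.469]
ft_force: [-0.8, -0.0, -2.7]
gripper_width: 0.51
finger_force: 36.3
```

```bash
python3 - <<'E'
from h import *
s=snap('wrist','w4.png');st=telemetry.state();print({k:st[k] for k in('t','eef_pos','ee_rot','ft_force','gripper_width','finger_force')})
im=cv2.imread('pics/w4.png')
cap('w4.png',st['eef_pos'][2]-.0124+.045)
E
```

```text
{'t': 6.6, 'eef_pos': array([ 0.53330428, -0.06859155,  0.20523087]), 'ee_rot': array([-3.14151584e+00, -2.94068951e-04,  1.46921942e+00]), 'ft_force': array([-0.6952242 , -0.05460134, -2.58500759]), 'gripper_width': 0.5087031748763603, 'finger_force': 36.30647420883179}
w4.png cap centre mm [533.8 -70.2] size [60.3 39.8] yaw -0.1195 px [318. 355.]
```

View pics/w4.png

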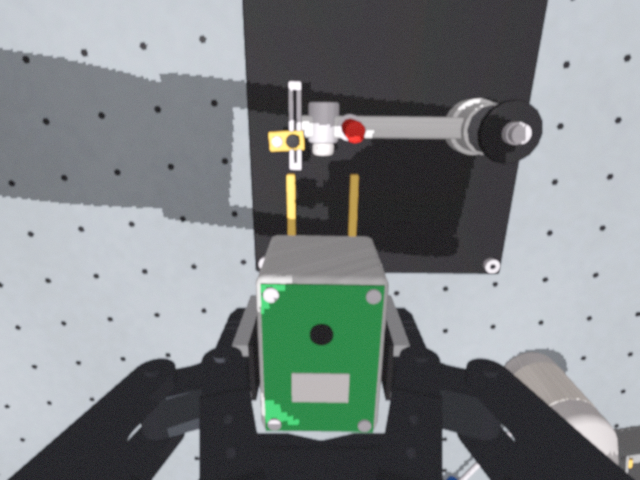

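Grip is good. The cap reads (0.5338,-0.0702) and is aligned with the rails within 0.01 rad. I'll shift +1.2 mm in x, then go down to just above the rails.

Call:
{"op": "drive_tool", "data": {"targets": [[[0.04,0,-1.2],[0,0,0]],[[0.04,0,-2.5],[0,0,0]],[[0.04,0,-3.8],[0,0,0]],[[0.04,0,-4.8],[0,0,0]],[[0.04,0,-5.4],[0,0,0]],[[0.04,0,-5.6],[0,0,0]],[[0.04,0,-5.6],[0,0,0]],[[0.04,0,-5.6],[0,0,0]]]}}

```text
t: 7.4
eef_pos: [0.5357, -0.0698, 0.0386]
ee_rot: [3.14, 0.0, 1.468]
ft_force: [-0.6, 0.3, -1.5]
gripper_width: 0.511
finger_force: 36.3
```

```bash
python3 - <<'E'
from h import *
s=snap('wrist','w5.png');st=telemetry.state();print({k:st[k] for k in('t','eef_pos','ee_rot','ft_force')})
cap('w5.png',st['eef_pos'][2]-.0124+.045)
im=cv2.imread('pics/w5.png');hsv=cv2.cvtColor(im,cv2.COLOR_BGR2HSV);m=cv2.inRange(hsv,(18,100,60),(34,255,255))
k,l,stt,c=cv2.connectedComponentsWithStats(m)
for i in range(1,k):
    if stt[i,4]>30:
        p=np.argwhere(l==i)[:,::-1];w=back('w5.png',p,.018)[:,:2];print(stt[i],w.mean(0).round(4))
cv2.imwrite('pics/w5c.png',im[60:460,120:560])
E
```

```text
{'t': 7.45, 'eef_pos': array([ 0.53599765, -0.06994311,  0.03896498]), 'ee_rot': array([3.13885978e+00, 2.77842817e-04, 1.46800720e+00]), 'ft_force': array([-0.41379016, -0.32560267, -2.47032328])}
w5.png cap centre mm [536.3 -71. ] size [59.8 39.7] yaw -0.12 px [317. 353.]
[ 193  159   85   48 1624] [ 0.506 -0.015]
[370 232  18  39 377] [ 0.5663 -0.0513]
[249 242  19  53 497] [ 0.5082 -0.0524]
```

View pics/w5c.png

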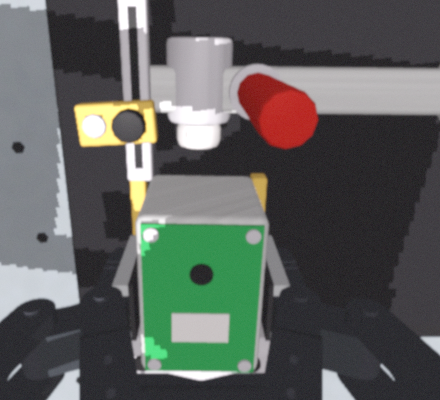

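The image shows both rails at pixels (136,205) and (258,190) of the crop, with the logger end between them and about 1.2 mm too far in +x. I'll shift -1.3 mm and descend gently.

Call:
{"op": "drive_tool", "data": {"targets": [[[-0.045,0,0],[0,0,0]],[[-0.045,0,-0.1],[0,0,0]],[[-0.045,0,-0.2],[0,0,0]],[[-0.045,0,-0.3],[0,0,0]],[[-0.045,0,-0.4],[0,0,0]],[[-0.045,0,-0.4],[0,0,0]],[[-0.045,0,-0.4],[0,0,0]]]}}

```text
t: 8.15
eef_pos: [0.5332, -0.07, 0.025]
ee_rot: [-3.141, -0.0, 1.467]
ft_force: [0.6, -0.0, -2.1]
gripper_width: 0.507
finger_force: 36.3
```

Call:
{"op": "drive_tool", "data": {"targets": [[[0,0,-0.05],[0,0,0]],[[0,0,-0.1],[0,0,0]],[[0,0,-0.13],[0,0,0]],[[0,0,-0.13],[0,0,0]]]}}

```text
t: 8.55
eef_pos: [0.5338, -0.0701, 0.0224]
ee_rot: [3.141, 0.0, 1.468]
ft_force: [-4.2, 0.1, 8.2]
gripper_width: 0.513
finger_force: 37.0
```

It's seated at floor height (z 0.0224, the predicted value). Now I'll slide it towards the anvil, feeling in -y.

Call:
{"op": "drive_tool", "data": {"targets": [[[-0.02,-0.03,0.01],[0,0,0]],[[-0.03,-0.06,0.015],[0,0,0]],[[-0.035,-0.09,0.015],[0,0,0]],[[-0.035,-0.09,0.015],[0,0,0]]]}}

```text
t: 8.95
eef_pos: [0.533, -0.0723, 0.0224]
ee_rot: [3.14, -0.001, 1.468]
ft_force: [1.7, 5.4, 5.7]
gripper_width: 0.51
finger_force: 36.7
```

Call:
{"op": "drive_tool", "data": {"targets": [[[-0.003,-0.03,0],[0,0,0]],[[-0.006,-0.06,0],[0,0,0]],[[-0.006,-0.06,0],[0,0,0]]]}}

```text
t: 9.25
eef_pos: [0.533, -0.0724, 0.0224]
ee_rot: [3.14, -0.003, 1.468]
ft_force: [2.4, 13.8, 6.9]
gripper_width: 0.513
finger_force: 36.5
```

Force in y rises to 14 N with no motion, so it's home. I'll ease off a little, release and look.

Call:
{"op": "drive_tool", "data": {"targets": [[[0,0.04,0.02],[0,0,0]],[[0,0.04,0.02],[0,0,0]]]}}

```text
t: 9.45
eef_pos: [0.5325, -0.0723, 0.0224]
ee_rot: [3.141, -0.001, 1.468]
ft_force: [2.2, 6.2, 2.4]
gripper_width: 0.517
finger_force: 36.1
```

Call:
{"op": "drive_tool", "data": {"targets": [[[0,0,0],[0,0,0]],[[0,0,0],[0,0,0]],[[0,0,0],[0,0,0]],[[0,0,0],[0,0,0]],[[0,0,0],[0,0,0]]], "hand": 0}}

```text
t: 9.95
eef_pos: [0.5319, -0.0735, 0.0222]
ee_rot: [-3.141, 0.0, 1.467]
ft_force: [0.4, 0.1, -0.3]
gripper_width: 0.999
finger_force: 0.0
```

Call:
{"op": "drive_tool", "data": {"targets": [[[0,0,0.5],[0,0,0]],[[0,0,1.5],[0,0,0]],[[0,0,3],[0,0,0]],[[0,0,4.5],[0,0,0]],[[0,0,6],[0,0,0]],[[0,0,6.8],[0,0,0]],[[0,0,7],[0,0,0]],[[0,0,7],[0,0,0]]]}}

```text
t: 10.75
eef_pos: [0.5327, -0.0735, 0.2341]
ee_rot: [3.139, 0.0, 1.467]
ft_force: [-0.6, 1.1, -0.7]
gripper_width: 0.996
finger_force: 0.0
```

```bash
python3 - <<'E'
from h import *
s=snap('wrist','w6.png');st=telemetry.state();print({k:st[k] for k in('t','eef_pos','ee_rot','ft_force')})
cap('w6.png',.055)
im=cv2.imread('pics/w6.png');cv2.imwrite('pics/w6c.png',cv2.resize(im[60:300,180:460],None,fx=2.4,fy=2.4,interpolation=cv2.INTER_CUBIC))
E
```

```text
{'t': 10.8, 'eef_pos': array([ 0.53183399, -0.07326669,  0.23211228]), 'ee_rot': array([-3.14150669e+00, -3.08999339e-06,  1.46743901e+00]), 'ft_force': array([-0.49683661, -0.09454751, -0.31628916])}
w6.png cap centre mm [533.  -73.5] size [58.5 38.8] yaw -0.1176 px [320. 204.]
```

View pics/w6c.png

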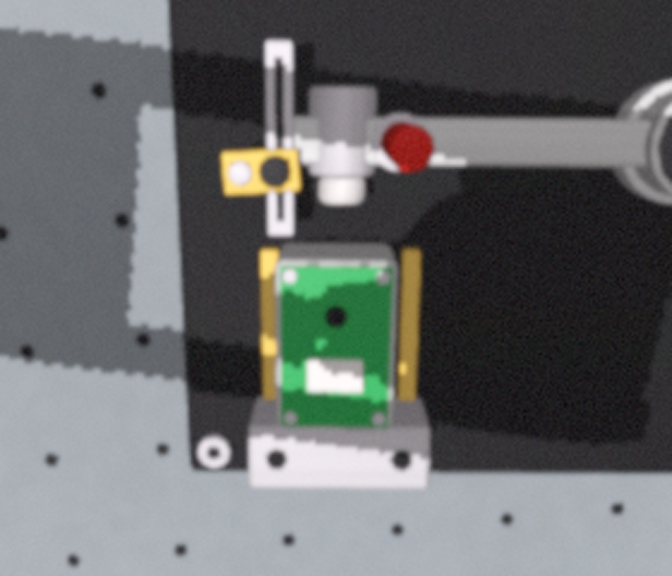

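The logger sits between the rails. I'll check its distance to the anvil numerically, and estimate the sear angle from the top view.

```bash
python3 - <<'E'
from h import *
f='w6.png';y=np.array([.11,.994])
print('rail ends',back(f,[(292.5,226.7),(350,226.7)],.018).round(4))
im=cv2.imread('pics/'+f)
for c in (287,292,346,352): print(c,im[214:250,c].mean(1).round(0).astype(int).tolist())
print('rows->y @z50 c350',[(r,back(f,[(350,r)],.05)[0,1].round(4)) for r in range(228,250,3)])
print('anvil back edge bottom/top',back(f,[(180+338/2.4,60+487/2.4)],.05).round(4))
t='top1.png';P=np.array([.665,-.017]);X=np.array([.994,-.110])
for n,px,z in(('nose',(236,248),.045),('stop',(234.5,238.5),.04),('leverpin',(239,265),.06),('paddle',(217,268.7),.082)):
    w=back(t,[px],z)[0,:2];v=w-P;a=np.arctan2(v@y,-v@X);print(n,w.round(4),'r',np.linalg.norm(v).round(4),'ang',a.round(3))
E
```

```text
rail ends [[ 0.5033 -0.1028  0.018 ]
 [ 0.5601 -0.1087  0.018 ]]
287 [34, 35, 31, 29, 29, 30, 28, 30, 28, 31, 47, 72, 91, 100, 104, 108, 109, 108, 111, 111, 113, 112, 118, 127, 138, 143, 150, 170, 207, 230, 238, 239, 238, 238, 237, 236]
292 [123, 122, 122, 122, 120, 121, 119, 121, 121, 120, 117, 115, 113, 107, 108, 109, 110, 109, 112, 111, 111, 113, 115, 125, 138, 147, 167, 204, 226, 237, 239, 238, 232, 213, 175, 131]
346 [140, 124, 108, 95, 95, 96, 100, 99, 100, 98, 104, 108, 109, 110, 106, 105, 109, 108, 107, 110, 108, 110, 115, 123, 133, 139, 144, 144, 145, 147, 148, 145, 140, 118, 81, 47]
352 [107, 108, 106, 109, 107, 107, 104, 104, 103, 105, 107, 110, 111, 108, 106, 108, 107, 106, 112, 111, 107, 110, 111, 121, 130, 142, 145, 145, 144, 145, 147, 148, 146, 146, 160, 187]
rows->y @z50 c350 [(228, np.float64(-0.0994)), (231, np.float64(-0.1022)), (234, np.float64(-0.1051)), (237, np.float64(-0.108)), (240, np.float64(-0.1109)), (243, np.float64(-0.1138)), (246, np.float64(-0.1168)), (249, np.float64(-0.1197))]
anvil back edge bottom/top [[ 0.5286 -0.1308  0.05  ]]
nose [0.6078 0.1354] r 0.1628 ang 1.101
stop [0.6332 0.1398] r 0.16 ang 1.26
leverpin [0.562  0.1262] r 0.1764 ang 0.837
paddle [0.5502 0.1758] r 0.2244 ang 0.923
```

The anvil front edge (y≈-0.1054 at logger x) matches the logger end (-0.1053), so it is home. The sear nose is at about 1.10 rad and r=163 mm (nominal 160), so the catch should come near 1.18 rad. I'll push the post with shut fingers, rotating rigidly about the pivot.

```bash
cat >> h.py <<'E'
P=np.array([.665,-.0165]);a0=-.108;X=np.array([np.cos(a0),np.sin(a0)]);Y=np.array([-X[1],X[0]])
def tcp(th,b=.018): return P+.105*(-np.cos(th)*X+np.sin(th)*Y)-b*(np.sin(th)*X+np.cos(th)*Y)
def rows(th0,ths,b=.018):
    for th in ths: print(th.round(3),((tcp(th,b)-tcp(th0,b))/.03).round(2).tolist(),'turn',(-np.degrees(th-th0)/8).round(2))
E
python3 - <<'E'
from h import *
st=telemetry.state();p=st['eef_pos'];print(p,st['ee_rot'],st['t'])
s=tcp(-.08);print('start',s,((np.r_[s,.062]-p)/.03).round(2),'turn',np.degrees(np.pi/2+a0+.08-st['ee_rot'][2])/8)
rows(-.08,np.arange(0,.65,.08)); print(); rows(.56,np.arange(.62,1.0,.06));print();rows(.9,np.arange(.92,1.4,.02))
E
```

```text
[ 0.53183399 -0.07326669  0.23211228] [-3.14150669e+00 -3.08999339e-06  1.46743901e+00] 10.8
start [ 0.55953722 -0.03155333] [ 0.92  1.39 -5.67] turn 0.5397070011676267
0.0 [-0.03, 0.28] turn -0.57
0.08 [-0.04, 0.57] turn -1.15
0.16 [-0.02, 0.85] turn -1.72
0.24 [0.02, 1.13] turn -2.29
0.32 [0.08, 1.41] turn -2.86
0.4 [0.17, 1.68] turn -3.44
0.48 [0.27, 1.94] turn -4.01
0.56 [0.4, 2.2] turn -4.58
0.64 [0.54, 2.44] turn -5.16

0.62 [0.11, 0.18] turn -0.43
0.68 [0.23, 0.36] turn -0.86
0.74 [0.35, 0.53] turn -1.29
0.8 [0.49, 0.69] turn -1.72
0.86 [0.64, 0.85] turn -2.15
0.92 [0.8, 0.99] turn -2.58
0.98 [0.96, 1.12] turn -3.01

0.92 [0.05, 0.05] turn -0.14
0.94 [0.11, 0.09] turn -0.29
0.96 [0.16, 0.14] turn -0.43
0.98 [0.22, 0.18] turn -0.57
1.0 [0.28, 0.22] turn -0.72
1.02 [0.33, 0.27] turn -0.86
1.04 [0.39, 0.31] turn -1.0
1.06 [0.45, 0.34] turn -1.15
1.08 [0.51, 0.38] turn -1.29
1.1 [0.57, 0.42] turn -1.43
1.12 [0.63, 0.45] turn -1.58
1.14 [0.7, 0.49] turn -1.72
1.16 [0.76, 0.52] turn -1.86
1.18 [0.82, 0.55] turn -2.01
1.2 [0.89, 0.58] turn -2.15
1.22 [0.95, 0.61] turn -2.29
1.24 [1.02, 0.64] turn -2.44
1.26 [1.08, 0.67] turn -2.58
1.28 [1.15, 0.69] turn -2.72
1.3 [1.22, 0.72] turn -2.86
1.32 [1.28, 0.74] turn -3.01
1.34 [1.35, 0.76] turn -3.15
1.36 [1.42, 0.78] turn -3.29
1.38 [1.49, 0.8] turn -3.44
```

Call:
{"op": "drive_tool", "data": {"targets": [[[0.4,0.7,0],[0,0,0.5]],[[0.92,1.39,0],[0,0,0.5]],[[0.92,1.39,0],[0,0,0.5]],[[0.92,1.39,-1],[0,0,0.5]],[[0.92,1.39,-2.5],[0,0,0.5]],[[0.92,1.39,-4],[0,0,0.5]],[[0.92,1.39,-5.2],[0,0,0.5]],[[0.92,1.39,-5.67],[0,0,0.5]]], "hand": 1}}

```text
t: 11.6
eef_pos: [0.5546, -0.0313, 0.0558]
ee_rot: [-3.131, -0.001, 1.537]
ft_force: [-0.0, -0.1, -0.3]
gripper_width: -0.002
finger_force: 0.0
```

Call:
{"op": "drive_tool", "data": {"targets": [[[0,0,0],[0,0,0]],[[0,0,0],[0,0,0]]]}}

```text
t: 11.8
eef_pos: [0.5602, -0.0318, 0.0633]
ee_rot: [3.141, 0.0, 1.537]
ft_force: [0.7, 0.3, 1.5]
gripper_width: 0.0
finger_force: 0.0
```

Call:
{"op": "drive_tool", "data": {"targets": [[[-0.03,0.28,0],[0,0,-0.57]],[[-0.04,0.57,0],[0,0,-1.15]],[[-0.02,0.85,0],[0,0,-1.72]],[[0.02,1.13,0],[0,0,-2.29]],[[0.08,1.41,0],[0,0,-2.86]],[[0.17,1.68,0],[0,0,-3.44]],[[0.27,1.94,0],[0,0,-4.01]],[[0.4,2.2,0],[0,0,-4.58]]]}}

```text
t: 12.6
eef_pos: [0.5732, 0.034, 0.0654]
ee_rot: [3.138, -0.001, 0.895]
ft_force: [-3.7, -3.9, 1.4]
gripper_width: 0.001
finger_force: 2.5
```

Call:
{"op": "drive_tool", "data": {"targets": [[[0,0,0],[0,0,0]],[[0,0,0],[0,0,0]]]}}

```text
t: 12.8
eef_pos: [0.5729, 0.0339, 0.0644]
ee_rot: [3.139, -0.001, 0.9]
ft_force: [-2.4, -3.7, 2.1]
gripper_width: -0.001
finger_force: 2.3
```

The force (4.5 N) matches the spring at ~0.56 rad. Continuing in smaller steps.

Call:
{"op": "drive_tool", "data": {"targets": [[[0.05,0.09,0],[0,0,-0.21]],[[0.11,0.18,0],[0,0,-0.43]],[[0.17,0.27,0],[0,0,-0.64]],[[0.23,0.36,0],[0,0,-0.86]],[[0.29,0.44,0],[0,0,-1.07]],[[0.35,0.53,0],[0,0,-1.29]],[[0.35,0.53,0],[0,0,-1.29]]]}}

```text
t: 13.5
eef_pos: [0.5827, 0.0495, 0.0634]
ee_rot: [3.14, -0.0, 0.719]
ft_force: [-4.0, -4.5, 4.1]
gripper_width: -0.002
finger_force: 3.1
```

```bash
cat >> h.py <<'E'
def est():
    st=telemetry.state();p=st['eef_pos'][:2];F=st['ft_force'][:2]
    from scipy.optimize import minimize_scalar
    th=minimize_scalar(lambda t:np.sum((tcp(t)-p)**2),bounds=(-.2,1.6),method='bounded').x
    print('t',st['t'],'pos',st['eef_pos'].round(4),'th',round(th,3),'radial err mm',((np.linalg.norm(p-P)-np.hypot(.105,.018))*1e3).round(1),'yawth',(np.pi/2+a0-st['ee_rot'][2]).round(3),'Ft',(F@-(np.sin(th)*X+np.cos(th)*Y)).round(2),'Fr',(F@(-np.cos(th)*X+np.sin(th)*Y)).round(2))
E
python3 -c "
from h import *
est();rows(.74,np.arange(.76,.92,.02))"
```

```text
t 13.5 pos [0.5827 0.0495 0.0634] th 0.738 radial err mm -1.0 yawth 0.744 Ft 5.97 Fr -0.66
0.76 [0.05, 0.05] turn -0.14
0.78 [0.09, 0.11] turn -0.29
0.8 [0.14, 0.16] turn -0.43
0.82 [0.19, 0.21] turn -0.57
0.84 [0.24, 0.26] turn -0.72
0.86 [0.29, 0.32] turn -0.86
0.88 [0.34, 0.36] turn -1.0
0.9 [0.39, 0.41] turn -1.15
0.92 [0.44, 0.46] turn -1.29
```

Call:
{"op": "drive_tool", "data": {"targets": [[[0.05,0.05,0],[0,0,-0.14]],[[0.09,0.11,0],[0,0,-0.29]],[[0.14,0.16,0],[0,0,-0.43]],[[0.19,0.21,0],[0,0,-0.57]],[[0.24,0.26,0],[0,0,-0.72]],[[0.29,0.32,0],[0,0,-0.86]],[[0.34,0.36,0],[0,0,-1.0]],[[0.39,0.41,0],[0,0,-1.15]]]}}

```text
t: 14.3
eef_pos: [0.5938, 0.0617, 0.0633]
ee_rot: [3.141, 0.0, 0.558]
ft_force: [-5.9, -4.4, 5.5]
gripper_width: -0.0
finger_force: 3.8
```

```bash
python3 -c "
from h import *
est()"
```

```text
t 14.3 pos [0.5938 0.0617 0.0633] th 0.894 radial err mm -0.7 yawth 0.905 Ft 7.32 Fr -0.48
```

Call:
{"op": "drive_tool", "data": {"targets": [[[0.05,0.05,0],[0,0,-0.14]],[[0.11,0.09,0],[0,0,-0.29]],[[0.16,0.14,0],[0,0,-0.43]],[[0.22,0.18,0],[0,0,-0.57]],[[0.28,0.22,0],[0,0,-0.72]],[[0.28,0.22,0],[0,0,-0.72]]]}}

```text
t: 14.9
eef_pos: [0.6019, 0.0686, 0.0632]
ee_rot: [-3.142, 0.001, 0.458]
ft_force: [-8.6, -2.9, 4.3]
gripper_width: 0.001
finger_force: 4.2
```

```bash
python3 -c "
from h import *
est();rows(1.0,np.arange(1.01,1.11,.01))"
```

```text
t 14.9 pos [0.6019 0.0686 0.0632] th 0.995 radial err mm -0.6 yawth 1.005 Ft 8.96 Fr 1.26
1.01 [0.03, 0.02] turn -0.07
1.02 [0.06, 0.04] turn -0.14
1.03 [0.09, 0.06] turn -0.21
1.04 [0.12, 0.08] turn -0.29
1.05 [0.15, 0.1] turn -0.36
1.06 [0.18, 0.12] turn -0.43
1.07 [0.21, 0.14] turn -0.5
1.08 [0.24, 0.16] turn -0.57
1.09 [0.27, 0.18] turn -0.64
1.1 [0.3, 0.2] turn -0.72
1.11 [0.33, 0.21] turn -0.79
```

Call:
{"op": "drive_tool", "data": {"targets": [[[0.03,0.02,0],[0,0,-0.07]],[[0.06,0.04,0],[0,0,-0.14]],[[0.09,0.06,0],[0,0,-0.21]],[[0.12,0.08,0],[0,0,-0.29]],[[0.15,0.1,0],[0,0,-0.36]],[[0.15,0.1,0],[0,0,-0.36]]]}}

```text
t: 15.5
eef_pos: [0.6061, 0.0717, 0.0631]
ee_rot: [-3.141, 0.001, 0.408]
ft_force: [-8.0, -3.5, 6.7]
gripper_width: -0.002
finger_force: 4.5
```

```bash
python3 -c "
from h import *
est();rows(1.05,np.arange(1.06,1.11,.01))"
```

```text
t 15.5 pos [0.6061 0.0717 0.0631] th 1.044 radial err mm -0.5 yawth 1.055 Ft 8.73 Fr 0.01
1.06 [0.03, 0.02] turn -0.07
1.07 [0.06, 0.04] turn -0.14
1.08 [0.09, 0.06] turn -0.21
1.09 [0.12, 0.08] turn -0.29
1.1 [0.15, 0.09] turn -0.36
1.11 [0.18, 0.11] turn -0.43
```

Call:
{"op": "drive_tool", "data": {"targets": [[[0.03,0.02,0],[0,0,-0.07]],[[0.06,0.04,0],[0,0,-0.14]],[[0.09,0.06,0],[0,0,-0.21]],[[0.09,0.06,0],[0,0,-0.21]]]}}

```text
t: 15.9
eef_pos: [0.6084, 0.0732, 0.0631]
ee_rot: [-3.141, 0.002, 0.379]
ft_force: [-10.5, -4.2, 6.2]
gripper_width: -0.002
finger_force: 5.6
```

```bash
python3 -c "
from h import *
est();rows(1.08,np.arange(1.09,1.2,.01))"
```

```text
t 15.9 pos [0.6084 0.0732 0.0631] th 1.07 radial err mm -0.5 yawth 1.084 Ft 11.36 Fr 0.11
1.09 [0.03, 0.02] turn -0.07
1.1 [0.06, 0.04] turn -0.14
1.11 [0.09, 0.05] turn -0.21
1.12 [0.12, 0.07] turn -0.29
1.13 [0.15, 0.09] turn -0.36
1.14 [0.18, 0.11] turn -0.43
1.15 [0.22, 0.12] turn -0.5
1.16 [0.25, 0.14] turn -0.57
1.17 [0.28, 0.16] turn -0.64
1.18 [0.31, 0.17] turn -0.72
1.19 [0.34, 0.19] turn -0.79
```

At 1.07 rad the force is 2.4 N above the spring's, so the pin is lifting the sear. I'll go on in 0.01 steps.

Call:
{"op": "drive_tool", "data": {"targets": [[[0.03,0.02,0],[0,0,-0.07]],[[0.06,0.04,0],[0,0,-0.14]],[[0.06,0.04,0],[0,0,-0.14]]]}}

```text
t: 16.2
eef_pos: [0.6102, 0.0743, 0.0631]
ee_rot: [-3.141, 0.002, 0.359]
ft_force: [-10.3, -3.9, 7.6]
gripper_width: 0.001
finger_force: 5.8
```

```bash
python3 -c "
from h import *
est()"
```

```text
t 16.2 pos [0.6102 0.0743 0.0631] th 1.09 radial err mm -0.4 yawth 1.104 Ft 11.05 Fr 0.14
```

Call:
{"op": "drive_tool", "data": {"targets": [[[0.03,0.02,0],[0,0,-0.07]],[[0.03,0.02,0],[0,0,-0.07]]]}}

```text
t: 16.4
eef_pos: [0.6111, 0.0749, 0.0631]
ee_rot: [-3.141, 0.002, 0.349]
ft_force: [-11.3, -4.7, 7.0]
gripper_width: 0.003
finger_force: 5.8
```

```bash
python3 -c "
from h import *
est()"
```

```text
t 16.4 pos [0.6111 0.0749 0.0631] th 1.1 radial err mm -0.4 yawth 1.114 Ft 12.27 Fr -0.34
```

Call:
{"op": "drive_tool", "data": {"targets": [[[0.03,0.02,0],[0,0,-0.07]],[[0.03,0.02,0],[0,0,-0.07]]]}}

```text
t: 16.6
eef_pos: [0.612, 0.0755, 0.0631]
ee_rot: [-3.142, 0.002, 0.339]
ft_force: [-10.6, -4.7, 8.2]
gripper_width: -0.0
finger_force: 5.9
```

```bash
python3 -c "
from h import *
est()"
```

```text
t 16.6 pos [0.612  0.0755 0.0631] th 1.11 radial err mm -0.4 yawth 1.123 Ft 11.55 Fr -0.73
```

Call:
{"op": "drive_tool", "data": {"targets": [[[0.03,0.02,0],[0,0,-0.07]],[[0.03,0.02,0],[0,0,-0.07]]]}}

```text
t: 16.8
eef_pos: [0.6129, 0.076, 0.0631]
ee_rot: [3.142, 0.002, 0.33]
ft_force: [-9.7, -4.6, 7.8]
gripper_width: -0.0
finger_force: 5.8
```

```bash
python3 -c "
from h import *
est()"
```

```text
t 16.8 pos [0.6129 0.076  0.0631] th 1.12 radial err mm -0.4 yawth 1.133 Ft 10.64 Fr -1.09
```

Call:
{"op": "drive_tool", "data": {"targets": [[[0.03,0.02,0],[0,0,-0.07]],[[0.03,0.02,0],[0,0,-0.07]]]}}

```text
t: 17.0
eef_pos: [0.6139, 0.0765, 0.0631]
ee_rot: [3.141, 0.002, 0.32]
ft_force: [-10.7, -4.5, 7.3]
gripper_width: 0.0
finger_force: 5.8
```

```bash
python3 -c "
from h import *
est()"
```

```text
t 17.0 pos [0.6139 0.0765 0.0631] th 1.13 radial err mm -0.4 yawth 1.143 Ft 11.6 Fr -0.77
```

Call:
{"op": "drive_tool", "data": {"targets": [[[0.03,0.02,0],[0,0,-0.07]],[[0.03,0.02,0],[0,0,-0.07]]]}}

```text
t: 17.2
eef_pos: [0.6148, 0.0771, 0.0631]
ee_rot: [3.141, 0.002, 0.31]
ft_force: [-10.4, -5.0, 7.0]
gripper_width: 0.008
finger_force: 5.8
```

Call:
{"op": "drive_tool", "data": {"targets": [[[0.03,0.02,0],[0,0,-0.07]],[[0.03,0.02,0],[0,0,-0.07]]]}}

```text
t: 17.4
eef_pos: [0.6157, 0.0776, 0.0631]
ee_rot: [3.141, 0.002, 0.3]
ft_force: [-10.2, -5.0, 7.8]
gripper_width: -0.005
finger_force: 5.8
```

```bash
python3 -c "
from h import *
est()"
```

```text
t 17.4 pos [0.6157 0.0776 0.0631] th 1.15 radial err mm -0.3 yawth 1.163 Ft 11.28 Fr -1.58
```

Call:
{"op": "drive_tool", "data": {"targets": [[[0.03,0.02,0],[0,0,-0.07]],[[0.03,0.02,0],[0,0,-0.07]]]}}

```text
t: 17.6
eef_pos: [0.6166, 0.0781, 0.0631]
ee_rot: [3.141, 0.002, 0.29]
ft_force: [-10.1, -5.4, 6.7]
gripper_width: -0.0
finger_force: 5.9
```

```bash
python3 -c "
from h import *
est()"
```

```text
t 17.6 pos [0.6166 0.0781 0.0631] th 1.16 radial err mm -0.3 yawth 1.172 Ft 11.29 Fr -2.11
```

Call:
{"op": "drive_tool", "data": {"targets": [[[0.03,0.016,0],[0,0,-0.07]],[[0.03,0.016,0],[0,0,-0.07]]]}}

```text
t: 17.8
eef_pos: [0.6176, 0.0786, 0.0631]
ee_rot: [3.141, 0.002, 0.281]
ft_force: [-10.4, -6.0, 6.5]
gripper_width: -0.004
finger_force: 5.7
```

Call:
{"op": "drive_tool", "data": {"targets": [[[0.03,0.016,0],[0,0,-0.07]],[[0.03,0.016,0],[0,0,-0.07]]]}}

```text
t: 18.0
eef_pos: [0.6186, 0.0791, 0.0631]
ee_rot: [3.141, 0.002, 0.271]
ft_force: [-9.4, -5.1, 7.1]
gripper_width: 0.002
finger_force: 5.3
```

```bash
python3 -c "
from h import *
est()"
```

```text
t 18.0 pos [0.6186 0.0791 0.0631] th 1.18 radial err mm -0.3 yawth 1.192 Ft 10.46 Fr -2.31
```

Call:
{"op": "drive_tool", "data": {"targets": [[[0.03,0.016,0],[0,0,-0.07]],[[0.03,0.016,0],[0,0,-0.07]]]}}

```text
t: 18.2
eef_pos: [0.6195, 0.0795, 0.0631]
ee_rot: [3.141, 0.002, 0.261]
ft_force: [-9.6, -5.4, 7.4]
gripper_width: -0.003
finger_force: 5.3
```

```bash
python3 -c "
from h import *
est()"
```

```text
t 18.2 pos [0.6195 0.0795 0.0631] th 1.19 radial err mm -0.3 yawth 1.202 Ft 10.68 Fr -2.66
```

Force fell at 1.18 (finger 5.8→5.3), which looks like the sear dropping in, as predicted. I'll take up to two more small steps to feel for the stop.

Call:
{"op": "drive_tool", "data": {"targets": [[[0.03,0.015,0],[0,0,-0.07]],[[0.03,0.015,0],[0,0,-0.07]]]}}

```text
t: 18.4
eef_pos: [0.6204, 0.08, 0.0631]
ee_rot: [3.141, 0.002, 0.251]
ft_force: [-9.5, -6.2, 6.3]
gripper_width: 0.002
finger_force: 5.3
```

```bash
python3 -c "
from h import *
est()"
```

```text
t 18.4 pos [0.6204 0.08   0.0631] th 1.199 radial err mm -0.2 yawth 1.212 Ft 10.77 Fr -3.55
```

Now I'll ease back slowly to see whether the sear holds.

Call:
{"op": "drive_tool", "data": {"targets": [[[-0.03,-0.015,0],[0,0,0.07]],[[-0.06,-0.03,0],[0,0,0.14]],[[-0.09,-0.047,0],[0,0,0.21]],[[-0.12,-0.064,0],[0,0,0.28]],[[-0.15,-0.08,0],[0,0,0.36]],[[-0.15,-0.08,0],[0,0,0.36]]]}}

```text
t: 19.0
eef_pos: [0.616, 0.0777, 0.0631]
ee_rot: [3.141, 0.001, 0.302]
ft_force: [-8.1, -5.1, 4.8]
gripper_width: 0.0
finger_force: 4.6
```

```bash
python3 -c "
from h import *
est()"
```

```text
t 19.0 pos [0.616  0.0777 0.0631] th 1.153 radial err mm -0.3 yawth 1.16 Ft 9.24 Fr -2.38
```

Call:
{"op": "drive_tool", "data": {"targets": [[[-0.03,-0.018,0],[0,0,0.07]],[[-0.06,-0.036,0],[0,0,0.14]],[[-0.06,-0.036,0],[0,0,0.14]]]}}

```text
t: 19.3
eef_pos: [0.6142, 0.0767, 0.0631]
ee_rot: [3.141, 0.001, 0.322]
ft_force: [-8.9, -4.6, 5.9]
gripper_width: -0.002
finger_force: 4.6
```

```bash
python3 -c "
from h import *
est()"
```

```text
t 19.3 pos [0.6142 0.0767 0.0631] th 1.134 radial err mm -0.4 yawth 1.141 Ft 9.95 Fr -1.48
```

It isn't caught yet. Going forward again, past 1.20, and watching for a clear drop or the stop.

```bash
python3 -c "
from h import *
rows(1.134,np.arange(1.154,1.3,.01))"
```

```text
1.154 [0.06, 0.03] turn -0.14
1.164 [0.09, 0.05] turn -0.21
1.174 [0.13, 0.07] turn -0.29
1.184 [0.16, 0.08] turn -0.36
1.194 [0.19, 0.1] turn -0.43
1.204 [0.22, 0.11] turn -0.5
1.214 [0.25, 0.13] turn -0.57
1.224 [0.29, 0.14] turn -0.64
1.234 [0.32, 0.15] turn -0.72
1.244 [0.35, 0.17] turn -0.79
1.254 [0.39, 0.18] turn -0.86
1.264 [0.42, 0.19] turn -0.93
1.274 [0.45, 0.21] turn -1.0
1.284 [0.49, 0.22] turn -1.07
1.294 [0.52, 0.23] turn -1.15
```

Call:
{"op": "drive_tool", "data": {"targets": [[[0.06,0.036,0],[0,0,-0.14]],[[0.12,0.07,0],[0,0,-0.28]],[[0.18,0.1,0],[0,0,-0.43]],[[0.21,0.116,0],[0,0,-0.5]],[[0.21,0.116,0],[0,0,-0.5]]]}}

```text
t: 19.8
eef_pos: [0.6204, 0.08, 0.0631]
ee_rot: [3.141, 0.002, 0.251]
ft_force: [-9.0, -5.7, 6.9]
gripper_width: -0.002
finger_force: 5.1
```

Call:
{"op": "drive_tool", "data": {"targets": [[[0.03,0.014,0],[0,0,-0.07]],[[0.03,0.014,0],[0,0,-0.07]]]}}

```text
t: 20.0
eef_pos: [0.6212, 0.0804, 0.0631]
ee_rot: [3.141, 0.002, 0.241]
ft_force: [-10.1, -5.4, 4.6]
gripper_width: 0.0
finger_force: 5.2
```

Call:
{"op": "drive_tool", "data": {"targets": [[[0.03,0.014,0],[0,0,-0.07]],[[0.03,0.014,0],[0,0,-0.07]]]}}

```text
t: 20.2
eef_pos: [0.6221, 0.0808, 0.0631]
ee_rot: [3.141, 0.002, 0.232]
ft_force: [-9.8, -5.6, 6.4]
gripper_width: 0.002
finger_force: 5.3
```

```bash
python3 -c "
from h import *
est()"
```

```text
t 20.2 pos [0.6221 0.0808 0.0631] th 1.218 radial err mm -0.2 yawth 1.231 Ft 10.83 Fr -3.02
```

Call:
{"op": "drive_tool", "data": {"targets": [[[0.03,0.014,0],[0,0,-0.07]],[[0.03,0.014,0],[0,0,-0.07]]]}}

```text
t: 20.4
eef_pos: [0.623, 0.0813, 0.0631]
ee_rot: [3.141, 0.002, 0.222]
ft_force: [-9.4, -5.1, 6.0]
gripper_width: 0.002
finger_force: 5.3
```

Call:
{"op": "drive_tool", "data": {"targets": [[[0.033,0.014,0],[0,0,-0.07]],[[0.033,0.014,0],[0,0,-0.07]]]}}

```text
t: 20.6
eef_pos: [0.624, 0.0817, 0.0631]
ee_rot: [3.141, 0.002, 0.212]
ft_force: [-9.2, -5.4, 5.7]
gripper_width: 0.001
finger_force: 5.1
```

```bash
python3 -c "
from h import *
est()
s=snap('wrist','w7.png')
im=cv2.imread('pics/w7.png');cv2.imwrite('pics/w7s.png',im)"
```

```text
t 20.6 pos [0.624  0.0817 0.0631] th 1.237 radial err mm -0.1 yawth 1.251 Ft 10.18 Fr -3.23
```

View pics/w7.png

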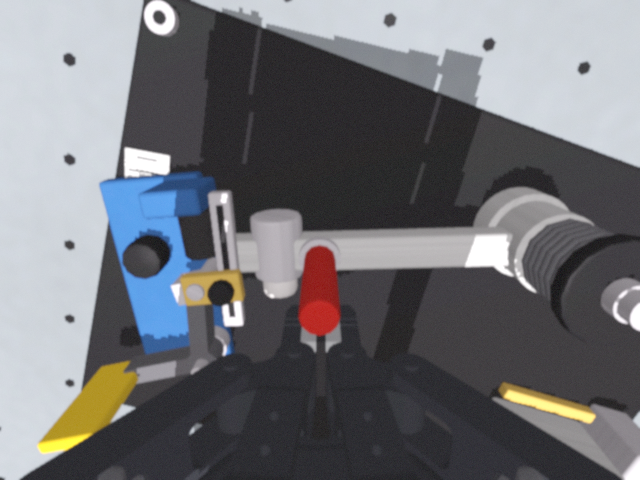

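The shoe (215,288) has not yet reached the black stop block (200,235), with several mm of gap, so the catch is still ahead. Continuing.

Call:
{"op": "drive_tool", "data": {"targets": [[[0.033,0.013,0],[0,0,-0.07]],[[0.066,0.026,0],[0,0,-0.14]],[[0.066,0.026,0],[0,0,-0.14]]]}}

```text
t: 20.95
eef_pos: [0.626, 0.0826, 0.063]
ee_rot: [3.141, 0.002, 0.193]
ft_force: [-10.1, -5.4, 6.2]
gripper_width: 0.001
finger_force: 5.2
```

Call:
{"op": "drive_tool", "data": {"targets": [[[0.033,0.012,0],[0,0,-0.07]],[[0.033,0.012,0],[0,0,-0.07]]]}}

```text
t: 21.15
eef_pos: [0.6269, 0.083, 0.063]
ee_rot: [3.141, 0.002, 0.183]
ft_force: [-9.4, -5.2, 7.1]
gripper_width: 0.002
finger_force: 5.3
```

Call:
{"op": "drive_tool", "data": {"targets": [[[0.033,0.012,0],[0,0,-0.07]],[[0.033,0.012,0],[0,0,-0.07]]]}}

```text
t: 21.35
eef_pos: [0.6273, 0.0832, 0.0629]
ee_rot: [3.141, 0.003, 0.173]
ft_force: [-13.3, -5.7, 8.7]
gripper_width: -0.001
finger_force: 6.8
```

```bash
python3 -c "
from h import *
est()"
```

```text
t 21.35 pos [0.6273 0.0832 0.0629] th 1.271 radial err mm 0.1 yawth 1.29 Ft 14.16 Fr -3.02
```

Force jumped to 14 N with little motion at 1.27, which is a light touch on the stop, so the pin should be past the sear. Easing off.

Call:
{"op": "drive_tool", "data": {"targets": [[[-0.033,-0.012,0],[0,0,0.07]],[[-0.066,-0.024,0],[0,0,0.14]],[[-0.1,-0.037,0],[0,0,0.21]],[[-0.13,-0.05,0],[0,0,0.28]],[[-0.165,-0.064,0],[0,0,0.35]],[[-0.195,-0.078,0],[0,0,0.42]],[[-0.195,-0.078,0],[0,0,0.42]]]}}

```text
t: 22.05
eef_pos: [0.6233, 0.0823, 0.0626]
ee_rot: [-3.141, -0.001, 0.231]
ft_force: [0.2, -0.7, 0.0]
gripper_width: 0.0
finger_force: 0.0
```

```bash
python3 -c "
from h import *
est()"
```

```text
t 22.05 pos [0.6233 0.0823 0.0626] th 1.233 radial err mm 0.7 yawth 1.231 Ft -0.04 Fr -0.76
```

The sear holds: zero force at 1.233 rad. Backing away, then lifting clear.

Call:
{"op": "drive_tool", "data": {"targets": [[[-0.13,-0.03,0],[0,0,0]],[[-0.26,-0.06,0],[0,0,0]],[[-0.39,-0.09,0],[0,0,0]],[[-0.39,-0.09,0],[0,0,0]],[[-0.39,-0.09,1],[0,0,0]],[[-0.39,-0.09,2.3],[0,0,0]],[[-0.39,-0.09,3.5],[0,0,0]],[[-0.39,-0.09,4],[0,0,0]]]}}

```text
t: 22.85
eef_pos: [0.6133, 0.0796, 0.1871]
ee_rot: [3.14, -0.006, 0.23]
ft_force: [0.6, -0.3, 2.0]
gripper_width: 0.001
finger_force: 0.0
```

Call:
{"op": "drive_tool", "data": {"targets": [[[0,0,1],[0,0,0]],[[0,0,2],[0,0,0]],[[0,0,2],[0,0,0]],[[0,0,2],[0,0,0]],[[0,0,2],[0,0,0]]]}}

```text
t: 23.35
eef_pos: [0.6105, 0.0794, 0.2403]
ee_rot: [-3.141, 0.003, 0.23]
ft_force: [-0.1, -0.2, 0.1]
gripper_width: -0.0
finger_force: 0.0
```

```bash
python3 - <<'E'
from h import *
st=telemetry.state();print(st['t'],st['eef_pos'],st['ee_rot'],st['ft_force'])
for n in('top','wrist','scene'): snap(n,n+'8.png')
lo,hi=(20,120,80),(34,255,255)
for f in('top8.png','wrist8.png','scene8.png','top1.png','scene1.png','w2.png'):
    p='pics/'+f if f!='wrist8.png' else 'pics/wrist8.png'
    im=cv2.imread(p);hsv=cv2.cvtColor(im,cv2.COLOR_BGR2HSV)
    m=cv2.inRange(hsv,lo,hi);k,l,s_,c=cv2.connectedComponentsWithStats(m)
    for i in range(1,k):
        if s_[i,4]>25:
            q=np.argwhere(l==i)[:,::-1].astype(np.float32)
            w=back(f,cv2.boxPoints(cv2.minAreaRect(q)),.056)[:,:2]
            if np.linalg.norm(w.mean(0)-[.555,.18])<.08: print(f,s_[i],'px box',cv2.boxPoints(cv2.minAreaRect(q)).round(0).tolist(),'z82',back(f,cv2.boxPoints(cv2.minAreaRect(q)),.082)[:,:2].round(3).tolist(),'z30',back(f,cv2.boxPoints(cv2.minAreaRect(q)),.03)[:,:2].round(3).tolist())
    m=cv2.inRange(hsv,(0,150,80),(5,255,255));q=np.argwhere(m)[:,::-1]
    if len(q): print(f,'red',np.median(q,0),back(f,[np.median(q,0)],.09).round(4))
E
```

```text
23.35 [0.61045029 0.07941131 0.24028406] [-3.14111291e+00  2.66941955e-03  2.30471294e-01] [-0.14785719 -0.24419381  0.09028594]
top8.png [211 265  13   9  81] px box [[210.0, 267.0], [221.0, 264.0], [224.0, 270.0], [212.0, 274.0]] z82 [[0.554, 0.192], [0.562, 0.166], [0.545, 0.16], [0.537, 0.187]] z30 [[0.564, 0.201], [0.573, 0.174], [0.555, 0.168], [0.547, 0.195]]
top8.png red [255. 231.] [[0.6381 0.0842 0.09  ]]
wrist8.png [177 224  41  27 746] px box [[175.0, 226.0], [217.0, 223.0], [218.0, 248.0], [177.0, 251.0]] z82 [[0.57, 0.193], [0.581, 0.161], [0.559, 0.156], [0.549, 0.189]] z30 [[0.549, 0.21], [0.562, 0.171], [0.536, 0.166], [0.523, 0.205]]
wrist8.png red [321. 172.] [[0.6437 0.0862 0.09  ]]
scene8.png [335 174   5  17  60] px box [[335.0, 174.0], [339.0, 174.0], [339.0, 190.0], [335.0, 190.0]] z82 [[0.545, 0.182], [0.554, 0.189], [0.589, 0.138], [0.58, 0.132]] z30 [[0.514, 0.232], [0.523, 0.238], [0.56, 0.185], [0.551, 0.178]]
scene8.png red [567. 118.] [[0.9571 0.7912 0.09  ]]
top1.png [211 265  13   9  82] px box [[210.0, 267.0], [221.0, 264.0], [224.0, 270.0], [212.0, 274.0]] z82 [[0.554, 0.192], [0.562, 0.166], [0.545, 0.16], [0.537, 0.187]] z30 [[0.564, 0.201], [0.573, 0.174], [0.555, 0.168], [0.547, 0.195]]
top1.png red [293. 262.] [[ 0.5597 -0.0054  0.09  ]]
scene1.png [335 174   5  17  58] px box [[335.0, 174.0], [339.0, 174.0], [339.0, 190.0], [335.0, 190.0]] z82 [[0.545, 0.182], [0.554, 0.189], [0.589, 0.138], [0.58, 0.132]] z30 [[0.514, 0.232], [0.523, 0.238], [0.56, 0.185], [0.551, 0.178]]
scene1.png red [566. 120.] [[0.9581 0.7796 0.09  ]]
w2.png [448 275  33  38 265] px box [[447.0, 277.0], [452.0, 273.0], [481.0, 309.0], [476.0, 313.0]] z82 [[0.544, 0.22], [0.551, 0.222], [0.563, 0.167], [0.556, 0.165]] z30 [[0.55, 0.189], [0.557, 0.191], [0.571, 0.129], [0.564, 0.126]]
```

The hammer is still cocked (red post at (0.638,0.084)). The paddle centre is ≈(0.5545,0.180), its +x normal ≈(0.957,0.29), and the measured 6 mm thickness matches. I'll descend on its +x side with about 6 mm of gap.

Call:
{"op": "drive_tool", "data": {"targets": [[[-0.4,1.2,0],[0,0,0.2]],[[-0.8,2.4,0],[0,0,0.46]],[[-1.2,3.4,0],[0,0,0.46]],[[-1.27,3.67,0],[0,0,0.46]],[[-1.27,3.67,0],[0,0,0.46]],[[-1.27,3.67,-0.8],[0,0,0.46]],[[-1.27,3.67,-1.8],[0,0,0.46]],[[-1.27,3.67,-2.6],[0,0,0.46]]]}}

```text
t: 24.3
eef_pos: [0.5733, 0.1879, 0.1624]
ee_rot: [3.141, 0.001, 0.293]
ft_force: [-0.1, 0.3, -0.4]
gripper_width: 0.006
finger_force: 0.0
```

Call:
{"op": "drive_tool", "data": {"targets": [[[0,0,-0.6],[0,0,0]],[[0,0,-1.2],[0,0,0]],[[0,0,-1.8],[0,0,0]],[[0,0,-2.4],[0,0,0]],[[0,0,-2.9],[0,0,0]],[[0,0,-3.3],[0,0,0]],[[0,0,-3.45],[0,0,0]],[[0,0,-3.45],[0,0,0]]]}}

```text
t: 25.1
eef_pos: [0.5729, 0.1892, 0.06]
ee_rot: [-3.142, 0.001, 0.294]
ft_force: [-0.1, 0.2, -0.3]
gripper_width: 0.002
finger_force: 0.0
```

```bash
python3 - <<'E'
from h import *
st=telemetry.state();p=st['eef_pos'];print(st['t'],p,st['ee_rot'],st['ft_force'])
d=p[:2]-[.5545,.180];print('n',d@[.957,.29],'lat',d@[-.29,.957])
snap('wrist','w9.png');im=cv2.imread('pics/w9.png');m=cv2.inRange(cv2.cvtColor(im,cv2.COLOR_BGR2HSV),(20,120,80),(34,255,255))
k,l,s_,c=cv2.connectedComponentsWithStats(m)
for i in range(1,k):
    if s_[i,4]>60: print(s_[i],c[i].round())
print(proj('w9.png',[(.5545,.18,.082),tuple(p)]).round())
E
```

```text
25.1 [0.57285963 0.1891873  0.06004217] [-3.14158617e+00  1.18863410e-03  2.94395381e-01] [-0.07148072  0.24729158 -0.30873393]
n 0.020234486884526566 lat 0.003467955049274409
[ 457  223   66   36 1109] [483. 238.]
[624 440  16  19 154] [632. 448.]
[[328. 387.]
 [319. 312.]]
```

In position with no contact. Pushing slowly towards paddle -x.

Call:
{"op": "drive_tool", "data": {"targets": [[[-0.06,-0.02,0],[0,0,0]],[[-0.13,-0.04,0],[0,0,0]],[[-0.19,-0.06,0],[0,0,0]],[[-0.25,-0.08,0],[0,0,0]],[[-0.29,-0.09,0],[0,0,0]],[[-0.29,-0.09,0],[0,0,0]]]}}

```text
t: 25.75
eef_pos: [0.5655, 0.1872, 0.0615]
ee_rot: [3.142, -0.003, 0.295]
ft_force: [4.9, 0.9, -0.7]
gripper_width: 0.001
finger_force: 2.4
```

Call:
{"op": "drive_tool", "data": {"targets": [[[-0.03,-0.01,0],[0,0,0]],[[-0.06,-0.02,0],[0,0,0]],[[-0.09,-0.03,0],[0,0,0]],[[-0.09,-0.03,0],[0,0,0]]]}}

```text
t: 26.15
eef_pos: [0.5616, 0.186, 0.0609]
ee_rot: [-3.142, 0.0, 0.295]
ft_force: [0.4, -0.6, 0.2]
gripper_width: 0.0
finger_force: 0.0
```

```bash
python3 - <<'E'
from h import *
st=telemetry.state();print(st['t'],st['eef_pos'],st['ft_force'])
snap('top','top10.png');im=cv2.imread('pics/top10.png');hsv=cv2.cvtColor(im,cv2.COLOR_BGR2HSV)
q=np.argwhere(cv2.inRange(hsv,(0,150,80),(5,255,255)))[:,::-1];print('red',len(q),back('top10.png',[np.median(q,0)],.09))
cap('top10.png',.055)
m=cv2.inRange(hsv,(20,120,80),(34,255,255));k,l,s_,c=cv2.connectedComponentsWithStats(m)
for i in range(1,k):
    if s_[i,4]>25:print(s_[i],c[i].round(1))
E
```

```text
26.15 [0.56155032 0.18597802 0.06092499] [ 0.407476   -0.58703928  0.17097001]
red 35 [[0.63811528 0.08422424 0.09      ]]
top10.png cap centre mm [530.2 -72.8] size [60.6 39.2] yaw -0.0287 px [322. 276.]
[311 264  25   5  64] [323.  265.9]
[308 287  26   6 101] [321.  289.1]
```

Call:
{"op": "drive_tool", "data": {"targets": [[[0,0,0],[0,0,0]],[[0,0,0],[0,0,0]]]}}

```text
t: 26.4
eef_pos: [0.5617, 0.1859, 0.0607]
ee_rot: [3.142, 0.0, 0.295]
ft_force: [0.9, 1.6, -0.1]
gripper_width: 0.004
finger_force: 0.9
```

```bash
cat >> h.py <<'E'
def look(f):
    st=telemetry.state();print(st['t'],st['eef_pos'].round(4),st['ft_force'].round(2))
    snap('top',f);im=cv2.imread('pics/'+f);hsv=cv2.cvtColor(im,cv2.COLOR_BGR2HSV)
    q=np.argwhere(cv2.inRange(hsv,(0,150,80),(5,255,255)))[:,::-1];w=back(f,[np.median(q,0)],.09)[0,:2]-P;print('hammer ang',np.arctan2(w@Y,-w@X),len(q))
    cap(f,.055)
E
python3 -c "
from h import *
look('top11.png')
im=cv2.imread('pics/top11.png');print(im[258:282:3,200:236:3].tolist())
b=cv2.imread('pics/top8.png');d=np.abs(im.astype(int)-b).sum(2)>90;print(np.argwhere(d[200:310,205:360]).__len__())"
```

```text
26.4 [0.5617 0.1859 0.0607] [ 0.89  1.65 -0.14]
hammer ang -0.048028966279229014 29
top11.png cap centre mm [530.2 -72.8] size [60.6 39.2] yaw -0.0287 px [322. 276.]
[[[70, 80, 82], [73, 81, 86], [69, 78, 81], [98, 111, 116], [160, 182, 191], [101, 109, 113], [162, 183, 192], [81, 94, 98], [52, 56, 60], [74, 73, 73], [36, 33, 28], [69, 40, 24]], [[71, 82, 84], [71, 80, 84], [72, 79, 86], [75, 87, 91], [164, 184, 194], [108, 116, 122], [164, 186, 195], [131, 149, 155], [47, 53, 57], [48, 51, 53], [81, 45, 18], [85, 48, 21]], [[70, 80, 82], [71, 81, 85], [90, 103, 107], [126, 143, 151], [163, 186, 195], [143, 160, 169], [159, 180, 188], [145, 163, 173], [47, 54, 57], [52, 56, 58], [118, 63, 27], [143, 93, 66]], [[122, 138, 145], [127, 145, 151], [67, 80, 83], [23, 31, 32], [158, 176, 185], [150, 168, 178], [152, 174, 181], [159, 181, 188], [46, 53, 54], [49, 57, 59], [103, 95, 96], [101, 96, 98]], [[22, 32, 31], [24, 22, 25], [21, 12, 14], [24, 17, 18], [128, 147, 154], [161, 182, 190], [120, 132, 138], [164, 187, 195], [59, 70, 71], [48, 56, 59], [84, 67, 59], [119, 65, 34]], [[77, 73, 68], [74, 69, 64], [115, 112, 103], [120, 114, 106], [98, 112, 117], [162, 182, 191], [104, 115, 119], [164, 185, 194], [80, 92, 97], [51, 58, 64], [137, 84, 55], [176, 97, 47]], [[72, 70, 67], [36, 33, 31], [112, 109, 101], [89, 86, 78], [74, 81, 86], [162, 183, 194], [100, 108, 111], [163, 185, 194], [126, 141, 148], [51, 59, 61], [69, 59, 57], [166, 163, 162]], [[76, 74, 66], [79, 74, 70], [90, 85, 80], [77, 73, 69], [43, 43, 48], [164, 185, 195], [135, 153, 160], [161, 184, 192], [143, 163, 171], [47, 55, 58], [49, 55, 58], [132, 132, 132]]]
6265
```

Tripped: the hammer flew from ~1.2 rad to rest near -0.05. Backing off the paddle and lifting clear, then a check before hand-in.

Call:
{"op": "drive_tool", "data": {"targets": [[[0.2,0.06,0],[0,0,0]],[[0.4,0.12,0],[0,0,0]],[[0.45,0.14,0.3],[0,0,0]],[[0.45,0.14,1.3],[0,0,0]],[[0.45,0.14,2.5],[0,0,0]],[[0.45,0.14,4],[0,0,0]],[[0.45,0.14,5],[0,0,0]],[[0.45,0.14,5],[0,0,0]]]}}

```text
t: 27.25
eef_pos: [0.5784, 0.1909, 0.2182]
ee_rot: [3.141, -0.01, 0.295]
ft_force: [0.4, -0.4, -0.3]
gripper_width: -0.002
finger_force: 0.0
```

Call:
{"op": "drive_tool", "data": {"targets": [[[0,0,0],[0,0,0]],[[0,0,0],[0,0,0]],[[0,0,0],[0,0,0]],[[0,0,0],[0,0,0]],[[0,0,0],[0,0,0]],[[0,0,0],[0,0,0]],[[0,0,0],[0,0,0]],[[0,0,0],[0,0,0]]]}}

```text
t: 28.05
eef_pos: [0.5753, 0.1901, 0.2107]
ee_rot: [-3.142, -0.0, 0.295]
ft_force: [0.9, -0.7, -0.4]
gripper_width: -0.0
finger_force: 0.0
```

```bash
python3 -c "
from h import *
look('top12.png')
print(robot.close_job())"
```

```text
28.05 [0.5753 0.1901 0.2107] [ 0.92 -0.72 -0.39]
hammer ang 0.007912880843708614 26
top12.png cap centre mm [530.2 -72.8] size [60.6 39.2] yaw -0.0287 px [322. 276.]
the job is handed in; nothing more can be done
None
```

The logger is home in the nest, the hammer was cocked on the sear and tripped with about 5 N on the paddle, it flew and settled at about 0 rad with the logger still in place, and the job was handed in at 28 s; I did not see the strike itself, and hand-in returned no verdict.

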